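# Prove the roller limit switch and re-arm

## Task

Move the aluminium drum out of the roller limit switch's way and stand it upright in the tray. Then push the roller arm over, towards where the drum stood, until the switch clicks at about 40 degrees (do not go past 50), hold it a second and let it spring back upright. Last, push the lever on the re-arm box fully over, away from the robot, leaving the plain-rod switch and everything else alone.

Things in the scene. Friction and masses are not known exactly. Their poses are not given: they have to be found in the camera images.
- drum_mid (a point): Loose plain aluminium drum (a contact roller), 56 mm diameter, 130 mm tall, about 0.45 kg, standing on its end beside the roller switch. The point is its centre, half-way up; z is its axis. It stands about 80 mm to the +y side (switch frame) of the upright arm's roller, so that the arm cannot reach its click. Grip it near its top (grasp point about 35 mm below the top) to keep the gripper clear of the roller, fingers closing along the switch's x
- drum: The same drum; origin at the centre of its underside
- tray: Fixed grey open tray, 170 (x) by 150 (y) by 35 mm high, walls and floor 5 mm. Origin at the centre of its underside; it may stand at the robot's left or right. The drum is to stand upright near its middle: centre within 55 mm in x and 45 mm in y of the tray's centre
- roller_pivot (a point): Fixed point on the pivot axis of the roller switch's arm, in the plane of the roller, 55 mm above the table. Axes are the switch's: z up, x along the pivot (the switch's body lies on the +x side, the arm is on the face that looks to -x, the robot), y the way that the roller arm goes over. The switch is a grey cast block 44 x 46 x 77 mm on a 90 x 90 x 8 mm foot plate, bolted down, 85 mm high in all; of two such switches this one has the roller
- roller (a point): Centre of the grey roller (30 mm diameter, 20 mm wide along the pivot) at the end of the flat steel arm, 75 mm from the pivot; 130 mm above the table when upright. Moves with the arm. The arm, 14 mm wide (y) and 8 mm thick, lies just behind the roller (+x side)
- roller_arm (a joint): Lean of the roller arm, rad: 0 upright at rest (cannot go below 0), growing as the roller goes towards the switch's +y. The switch clicks at 0.65; the end stop is at 1.05 and the arm must stay below 0.92. Spring return: about 1.6 N at the roller to start it, 4 N at the click; springs back to 0 when let go. A steel pin rises from the top of the switch as the arm leans: from 3 mm proud at rest to 13 mm at the click and 17 mm at 0.92
- rod_arm (a joint): Lean of the arm of the other switch (same block, but a plain 6 mm rod 100 mm long with no roller), rad: 0 upright. To be left alone (stays below 0.25)
- rod_tip (a point): Top end of that plain rod, 155 mm above the table when upright
- rearm_lever (a joint): Lever of the re-arm box, rad: 0 leans fully towards the box's -x (the robot's side), 0.5 upright, 1.0 fully over towards its +x, at its stop. Starts between 0 and 0.15; stays where it is left (about 1.5 N at the knob moves it). Fully over: above 0.85
- lever_pivot (a point): Pivot of that lever, fixed, at the centre of the top of the box, 50 mm above the table. Axes are the box's: x the way to push, z up. The box is grey, fixed, 110 (x) by 80 (y) by 50 mm; it may stand at the robot's left or right, opposite to the tray
- lever_knob (a point): Centre of the lever's black ball knob, 28 mm diameter, 85 mm from the pivot on a 10 mm steel rod; moves with the lever
- setup_block: Bystander: loose steel set-up block with holes, 75 x 50 x 25 mm; origin under its centre
- wrench: Bystander: loose steel wrench 170 mm long, lying; origin under its middle
- jar: Bystander: loose white jar, 70 mm diameter, 100 mm high; origin under its centre
- idler: Bystander: loose grey grooved idler wheel, 84 mm diameter, 46 mm high; origin under its centre
- hammer: Bystander: loose hammer 200 mm long, lying; origin under its middle
- carton: Bystander: loose cardboard carton 80 x 120 x 60 mm; origin under its centre
Things that resemble listed ones, but are neither listed nor needed, are in the scene too. Leave any purple or turquoise look-alike of the part that bears rearm_lever alone.

How it is judged:
By the outcome, as a careful person would: the job done as asked, in the order asked, and still so for the second after the job is handed in, with the robot touching nothing.
It also fails if it takes over 72 s, if anything falls off the work surface, if the arm or the gripper's body presses on something with over 40 N, if the wrist force passes 120 N, or if a joint passes its speed limit or range.

## Robot

A 6-joint arm with a two-finger parallel gripper is mounted at the origin on the work surface. World frame = base frame: x ahead of the robot, y to its left, z up, the work surface at z = 0. Lengths are in m, angles in rad, forces in N, time in s.
With the tool pointing down it reaches from about 0.25 to 0.775 m from the base axis. Payload 4 kg.
Tool frame: the origin (TCP) lies on the centre line of the jaws, within the pads' length; the fingertips stand 22 mm ahead of it and the grasp point (between the pads) lies 3 mm ahead of it; z points along the fingers, y is the direction in which the jaws open and shut (so a half turn about z gives the same grasp; the last joint's range is limited). The gripper opens to 94 mm and grips with 3 to 60 N. Pads are 16 mm wide; open, the fingers measure 119 mm over their backs; the gripper's body (75 mm by 177 mm) begins 78 mm behind the grasp point.
Start: joints at [-1.308, 0.087, 1.371, -0, 1.684, -0.103], TCP at [0.197, -0.514, 0.228] pointing down, gripper open.
Joint ranges: [-3.1, 3.1], [-0.76, 2.03], [0.27, 2.55], [-1.08, 4.22], [0.17, 2.65], [-2.57, 2.57]. Speed limits (rad/s): [2.79, 2.79, 3.14, 3.14, 3.14, 3.14].

## Interface

Orientations are given as [roll, pitch, yaw] about the fixed x, y, z axes, in that order (R = Rz(yaw) Ry(pitch) Rx(roll)).
In Python, from bench import robot gives the robot as it stands. The module is installed in compiled form; this text tells all that it offers.
- The arm moves only by the shell command python3 -m inch 'ROWS'. ROWS is JSON, a list of rows, each an object with "linear": the shift along the world's x, y, z scaled (see below), a list of three; "twist": the turn about the world's z scaled (see below); "gripper": the opening, from 0 (shut) to 1 (fully open). In form: [{"linear": [x, y, z], "twist": twist, "gripper": gripper}, ...]. A call has 1 to 10 rows; each row is the pose to reach, as a shift and turn from the pose commanded when the call began; what a row does not reach only later rows make up. The controller multiplies each number of a shift by 0.1 m and each number of a turn by 60 degrees. A row lasts 1/12 s, in which the tool goes at most 41.7 mm and 7.16 degrees, less where a joint would pass 70% of its speed; a pose out of reach is approached as far as the arm can. A call with a number of a shift or a turn outside -1 to 1 is refused whole. A call with a gripper value outside its range is refused whole. The fingers move at their own pace and stop on an object; the grip force is fixed at half the most. Time passes only in rows, so rows that repeat a pose let the fingers close. It gives the time, the measured TCP pose, the force and the opening at its end, in the units of the state.
- robot.get_obs(): the state, without advancing time (a new reading comes with each control period).
- robot.snapshot(name): name is "scene" or "top" or "wrist"; returns a dict with "image" (384x512x3 uint8, red, green, blue), "depth" (384x512 float32, m along the optical axis (not along the pixel's ray), 0 where there is no reading), "mtx" (3x3 intrinsics, pixels), "k1" (the pictures are not rectified: a ray, as slopes to the right and down, at radius r is drawn at 1 + k1 r^2 times it, then the intrinsics apply), "rvec" (rotation vector, rad) and "tvec" (3), from world to camera coordinates, as OpenCV has them; the wrist camera has in their place "hand_eye" (4x4, takes a point from camera to tool coordinates, whose origin is the TCP and whose axes are the flange's). Camera axes: x right, y down, z forward; pixel columns grow to the right and rows downward; lengths in m; the calibration is good to about 2 mm. A picture is of the moment at which its call begins: read the wrist's pose just before it.
- robot.close_job(): hands the job in, once; it reports no verdict.
The state is a dict: "time": time; "joint_positions": joint angles; "qvel": joint speeds; "joint_torque": joint torques, N m; "tool_pos": TCP position; "ee_rot": TCP orientation; "wrist_force": force on the tool from outside, world axes, zero at the start; "wrist_torque": the same for the moment, N m; "width": finger opening in m.
Only numpy, scipy, OpenCV 4.12 (cv2) and the standard library are available. Lean on these libraries where they do the work, as an engineer would, in place of code of your own. Each camera call takes 0.05 s, during which the arm holds its last target.

## Working session

There is one attempt and no reset: what is moved stays moved. The work goes in short steps, Python scripts to look and compute and a shell command to move; the robot and the scene stay as the last step left them, time stands still between calls to the robot, and variables do not carry over. Pictures are saved under pics/ and viewed, and the job is handed in when it is done.

```bash
mkdir -p pics; cat > h.py <<'E'
import numpy as np, cv2, pickle
from bench import robot
def snap(n,tag):
    o=robot.get_obs(); s=robot.snapshot(n); s['obs']=o
    pickle.dump(s,open(f'pics/{tag}.pkl','wb'))
    im=cv2.cvtColor(s['image'],cv2.COLOR_RGB2BGR)
    cv2.imwrite(f'pics/{tag}.png',cv2.resize(im,(800,600),interpolation=cv2.INTER_CUBIC))
    return s
def load(tag): return pickle.load(open(f'pics/{tag}.pkl','rb'))
def pose(s):
    if 'rvec' in s:
        R=cv2.Rodrigues(np.array(s['rvec'],float))[0]; t=np.array(s['tvec'],float).ravel()
        return R.T, -R.T@t
    from scipy.spatial.transform import Rotation as Ro
    o=s['obs']; T=np.eye(4); T[:3,:3]=Ro.from_euler('xyz',o['ee_rot']).as_matrix(); T[:3,3]=o['tool_pos']
    M=T@np.array(s['hand_eye']); return M[:3,:3],M[:3,3]
def ray(s,u,v):
    m=np.array(s['mtx']);k=float(np.ravel(s['k1'])[0])
    p=cv2.undistortPoints(np.array([[[u,v]]],float),m,np.array([k,0,0,0.]))[0,0]
    R,c=pose(s); return c,R@np.array([p[0],p[1],1.])
def onz(s,u,v,z):
    c,d=ray(s,u,v); return c+d*(z-c[2])/d[2]
def dep(s,u,v):
    c,d=ray(s,u,v); return c+d*float(s['depth'][int(round(v)),int(round(u))])
def cloud(s):
    m=np.array(s['mtx']);k=float(np.ravel(s['k1'])[0]);h,w=s['depth'].shape
    vv,uu=np.mgrid[:h,:w]
    p=cv2.undistortPoints(np.stack([uu,vv],-1).reshape(-1,1,2).astype(float),m,np.array([k,0,0,0.])).reshape(h,w,2)
    R,c=pose(s); d=np.concatenate([p,np.ones((h,w,1))],-1)*s['depth'][...,None]
    P=d@R.T+c; P[s['depth']==0]=np.nan; return P
E
python3 - <<'E'
from h import *
for n in('scene','top','wrist'):
    s=snap(n,n+'0'); print(n,s['mtx'],s['k1'],pose(s)[1])
print(robot.get_obs())
E
```

```text
scene [[466.01713825   0.         252.51105888]
 [  0.         466.01713825 195.12664956]
 [  0.           0.           1.        ]] 0.017856581094621057 [1.06604008 0.8063003  1.45344857]
top [[371.83956804   0.         258.7508029 ]
 [  0.         371.83956804 191.6156428 ]
 [  0.           0.           1.        ]] -0.021478909523916477 [0.42342198 0.08516849 1.11860178]
wrist [[343.68709661   0.         261.04247724]
 [  0.         343.68709661 194.65688102]
 [  0.           0.           1.        ]] -0.07012618100755175 [ 0.26656169 -0.48711497  0.38394101]
{'time': 0.15, 'joint_positions': array([-1.30807107e+00,  8.77894278e-02,  1.37190003e+00,  2.87744895e-05,
        1.68359255e+00, -1.03112259e-01]), 'qvel': array([ 0.00043028, -0.00309381, -0.00498489, -0.00020652,  0.00083911,
       -0.00028874]), 'joint_torque': array([ 1.65593856e-04, -3.40643013e+01, -3.02793682e+01,  7.17927259e-02,
        3.04971705e-02, -1.25870265e-04]), 'tool_pos': array([ 0.19665091, -0.5132337 ,  0.22657431]), 'ee_rot': array([-3.13991521e+00, -2.02330396e-04,  3.65840558e-01]), 'wrist_force': array([ 0.03821189, -0.20710738, -0.54977565]), 'wrist_torque': array([-0.00391828, -0.06003388,  0.06298146]), 'width': 0.09392369459135137}
```

View pics/scene0.png

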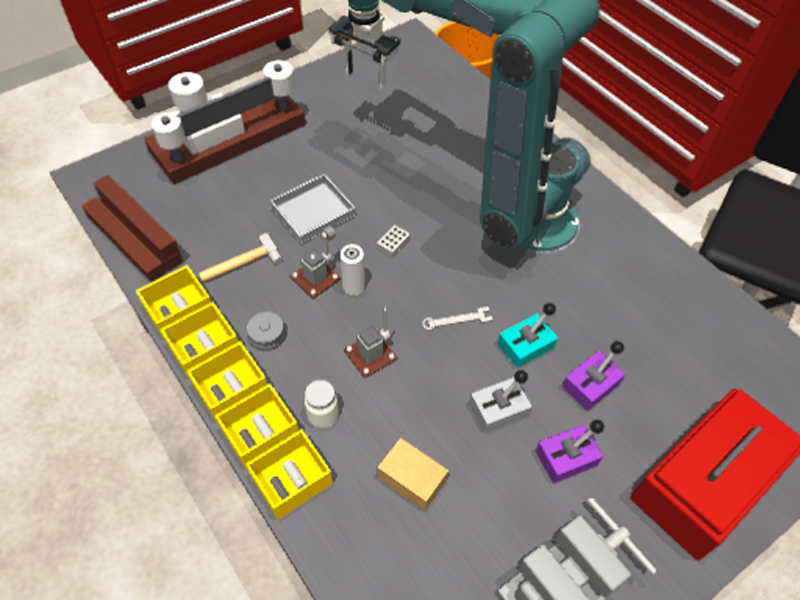

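View pics/top0.png

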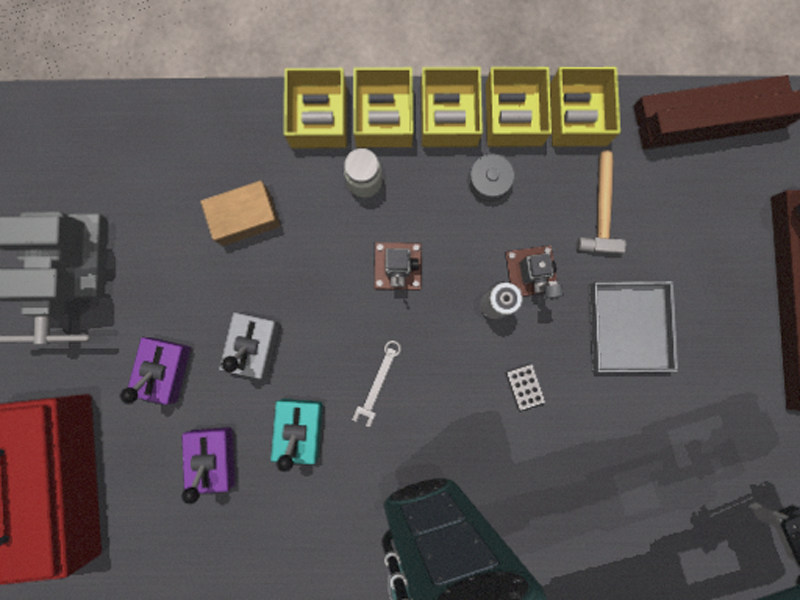

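View pics/wrist0.png

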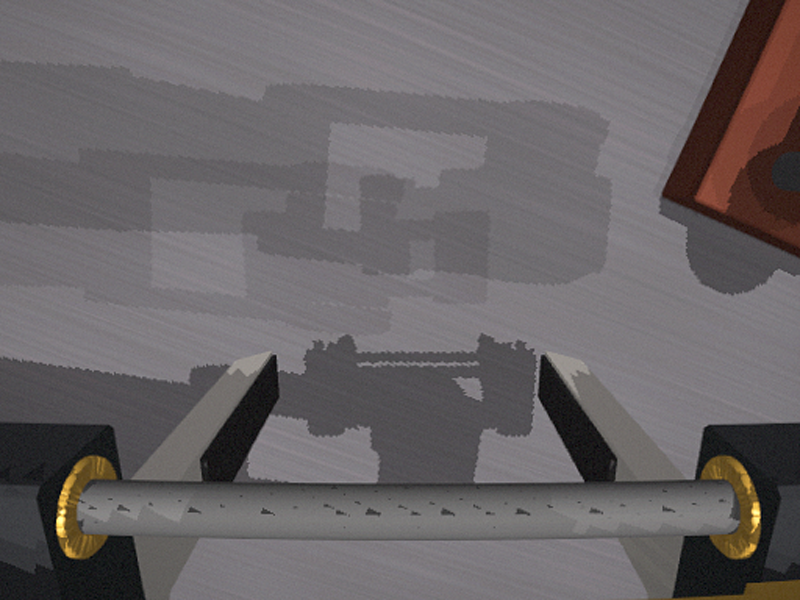

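The top view, at 800x600, shows the drum at (505,298), the roller switch at (540,268), the tray at (635,327) and the grey re-arm box at (248,345). The plain-rod switch is at (398,265).

```bash
python3 - <<'E'
from h import *
s=load('top0');P=cloud(s)
im=cv2.cvtColor(s['image'],cv2.COLOR_RGB2BGR)
cv2.imwrite('pics/topz1.png',cv2.resize(im[140:220,290:450],(800,400),interpolation=cv2.INTER_CUBIC))
cv2.imwrite('pics/topz2.png',cv2.resize(im[180:260,120:200],(600,600),interpolation=cv2.INTER_CUBIC))
z=P[...,2]
def comp(name,mask,n=15):
    k,l,st,ce=cv2.connectedComponentsWithStats(mask.astype(np.uint8))
    for i in range(1,k):
        if st[i,4]>=n:
            q=P[l==i]; print(name,'px',ce[i].round(1),'n',st[i,4],'mean',q.mean(0).round(4),'min',q.min(0).round(3),'max',q.max(0).round(3))
R=(P[...,0]>.3)&(P[...,0]<.7)&(P[...,1]>-.45)&(P[...,1]<.5)
comp('z.123-.15',R&(z>.118)&(z<.15),3)
comp('z.075-.1',R&(z>.075)&(z<.1),5)
comp('z.04-.06',R&(z>.042)&(z<.058),10)
comp('z.028-.04',R&(z>.029)&(z<.04),10)
c,d=pose(s);print(c)
s=load('scene0');im=cv2.cvtColor(s['image'],cv2.COLOR_RGB2BGR)
cv2.imwrite('pics/scz1.png',cv2.resize(im[135:200,165:265],(800,520),interpolation=cv2.INTER_CUBIC))
cv2.imwrite('pics/scz2.png',cv2.resize(im[185:285,290:410],(720,600),interpolation=cv2.INTER_CUBIC))
E
```

```text
z.123-.15 px [253.7 178.3] n 3 mean [0.5531 0.0858 0.1308] min [0.553 0.085 0.118] max [0.553 0.088 0.138]
z.123-.15 px [353.6 185.4] n 112 mean [ 0.5303 -0.1798  0.1403] min [ 0.516 -0.196  0.125] max [ 0.548 -0.167  0.148]
z.123-.15 px [323.  190.5] n 339 mean [ 0.5184 -0.0995  0.1304] min [ 0.493 -0.127  0.122] max [ 0.545 -0.073  0.136]
z.123-.15 px [146.8 232.6] n 81 mean [0.4118 0.3675 0.1369] min [0.4   0.357 0.127] max [0.424 0.381 0.145]
z.075-.1 px [254. 166.] n 177 mean [0.5943 0.0845 0.0839] min [0.576 0.065 0.075] max [0.616 0.104 0.09 ]
z.075-.1 px [345.6 169.6] n 184 mean [ 0.5815 -0.1737  0.0846] min [ 0.562 -0.195  0.075] max [ 0.6   -0.154  0.09 ]
z.075-.1 px [346.2 183.2] n 8 mean [ 0.5425 -0.1738  0.0863] min [ 0.539 -0.176  0.076] max [ 0.546 -0.172  0.098]
z.075-.1 px [312.7 195.5] n 27 mean [ 0.5089 -0.0784  0.0872] min [ 0.493 -0.091  0.076] max [ 0.532 -0.072  0.099]
z.075-.1 px [153.  224.8] n 18 mean [0.4324 0.3647 0.0875] min [0.426 0.362 0.075] max [0.438 0.37  0.1  ]
z.04-.06 px [159.3 145. ] n 96 mean [0.664  0.3595 0.052 ] min [0.64  0.313 0.042] max [
[... 765 characters left out ...]
max [0.665 0.421 0.039]
z.028-.04 px [264.6 168.7] n 41 mean [0.5938 0.0533 0.0355] min [0.584 0.046 0.029] max [0.606 0.061 0.04 ]
z.028-.04 px [354.2 169.9] n 14 mean [ 0.5878 -0.2113  0.0364] min [ 0.579 -0.215  0.031] max [ 0.597 -0.208  0.04 ]
z.028-.04 px [407.  206.8] n 431 mean [ 0.4772 -0.3642  0.0347] min [ 0.387 -0.437  0.029] max [ 0.557 -0.285  0.04 ]
z.028-.04 px [116.4 229.2] n 20 mean [0.4213 0.4852 0.0343] min [0.402 0.481 0.03 ] max [0.445 0.49  0.04 ]
z.028-.04 px [112.3 244.6] n 20 mean [0.3773 0.4957 0.0352] min [0.362 0.49  0.03 ] max [0.396 0.5   0.039]
[[-0.01158595 -0.99545423  0.09453385]
 [-0.99986486  0.01043056 -0.01270696]
 [ 0.01166316 -0.0946683  -0.99544055]]
```

View pics/topz1.png

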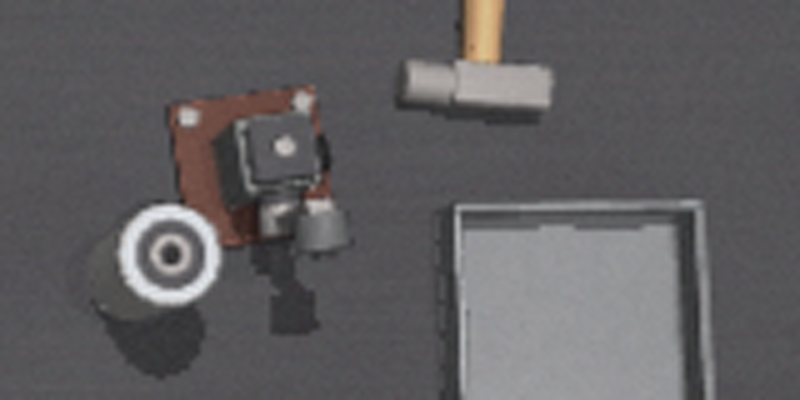

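View pics/topz2.png

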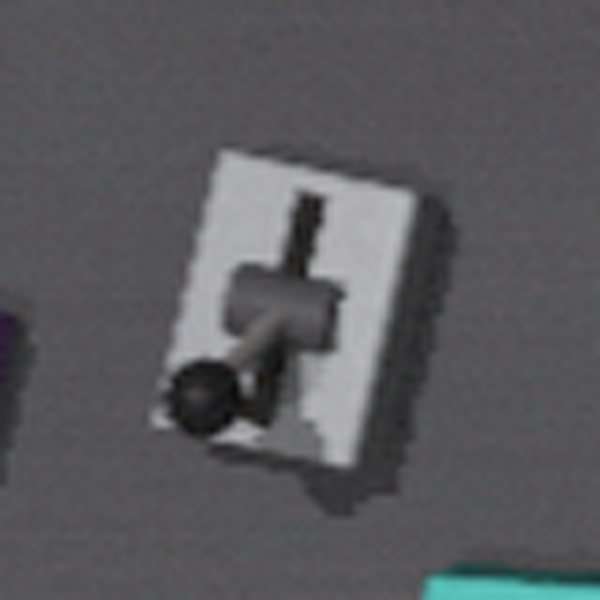

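View pics/scz1.png

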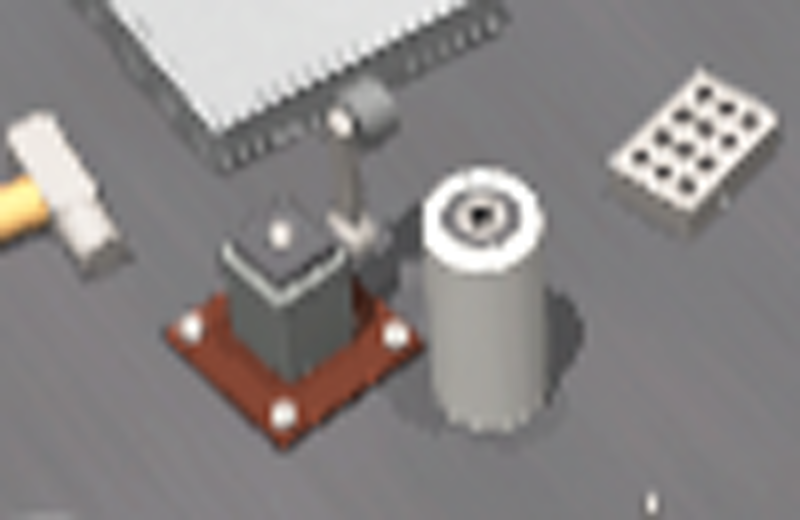

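```bash
python3 - <<'E'
from h import *
s=load('top0');P=cloud(s);im=s['image'].astype(int);z=P[...,2]
def rect(name,mask,zz):
    k,l,st,ce=cv2.connectedComponentsWithStats(mask.astype(np.uint8)); i=1+np.argmax(st[1:,4])
    v,u=np.nonzero(l==i)
    W=np.array([onz(s,a,b,zz)[:2] for a,b in zip(u,v)])
    r=cv2.minAreaRect((W*1000).astype(np.float32)); print(name,st[i,4],r)
inb=lambda x0,x1,y0,y1:(P[...,0]>x0)&(P[...,0]<x1)&(P[...,1]>y0)&(P[...,1]<y1)
red=(im[...,0]>im[...,2]+18)
rect('foot',red&inb(.5,.65,-.25,-.1)|(inb(.55,.61,-.2,-.14)&(z<.095)&(z>.004)),.008)
rect('switchtop',inb(.55,.61,-.2,-.14)&(z>.08),.085)
rect('box',inb(.37,.52,.29,.43)&(z>.045)&(z<.056),.05)
rect('tray',inb(.37,.6,-.46,-.26)&(z>.031)&(z<.04),.035)
def circ(name,m,zz):
    v,u=np.nonzero(m); print(name,len(u),onz(s,(u.min()+u.max())/2,(v.min()+v.max())/2,zz), P[m].mean(0))
circ('drum',inb(.48,.56,-.14,-.06)&(z>.12),.13)
circ('roller',inb(.51,.56,-.21,-.16)&(z>.118),.135)
dark=(im.sum(2)<110)
circ('knob',inb(.38,.44,.34,.4)&(z>.1),.1246)
E
```

```text
foot 689 ((582.850830078125, -175.38858032226562), (89.22190856933594, 89.70415496826172), 7.354071140289307)
switchtop 172 ((582.405517578125, -174.2301788330078), (35.732879638671875, 38.86543655395508), 7.583384990692139)
box 797 ((444.5387878417969, 362.298583984375), (80.28817749023438, 109.37862396240234), 76.91154479980469)
tray 399 ((471.8022155761719, -360.4048767089844), (150.81201171875, 170.2705078125), 89.98149108886719)
drum 339 [ 0.51850479 -0.09959675  0.13      ] [ 0.51841704 -0.09947701  0.13037528]
roller 112 [ 0.53194341 -0.18091919  0.135     ] [ 0.53033663 -0.17976887  0.14028519]
knob 89 [0.41324969 0.3703773  0.1246    ] [0.41300221 0.36732404 0.13405214]
```

```bash
R='python3 -m inch'
python3 -m inch '[{"linear":[0.4,0.5,0.1],"twist":0.15,"gripper":1},{"linear":[0.8,1,0.1],"twist":0.3,"gripper":1},{"linear":[0.8,1,0.1],"twist":0.3,"gripper":1}]'
python3 -m inch '[{"linear":[0.4,0.5,0],"twist":0.15,"gripper":1},{"linear":[0.8,1,0],"twist":0.3,"gripper":1},{"linear":[0.8,1,0],"twist":0.3,"gripper":1}]'
python3 -m inch '[{"linear":[0.4,0.5,0],"twist":0.12,"gripper":1},{"linear":[0.8,1,0],"twist":0.3,"gripper":1},{"linear":[0.8,1,0],"twist":0.3,"gripper":1}]'
python3 -m inch '[{"linear":[0.4,0.5,0],"twist":0.12,"gripper":1},{"linear":[0.8,1,0],"twist":0.3,"gripper":1},{"linear":[0.8,1,0],"twist":0.3733,"gripper":1},{"linear":[0.8,1,0],"twist":0.3733,"gripper":1},{"linear":[0.8,1,0],"twist":0.3733,"gripper":1}]'
python3 - <<'E'
from h import *
o=robot.get_obs();print(o['time'],o['tool_pos'],np.degrees(o['ee_rot']),o['joint_positions'])
E
```

```text
time: 0.4
tool_pos: [0.2747, -0.4156, 0.2369]
ee_rot: [-3.141, -0.0, 0.683]
wrist_force: [1.6, -0.2, -0.7]
width: 0.0938
time: 0.65
tool_pos: [0.3532, -0.3171, 0.2372]
ee_rot: [3.142, -0.0, 0.999]
wrist_force: [0.8, -0.4, 0.6]
width: 0.0936
time: 0.9
tool_pos: [0.4314, -0.2193, 0.2372]
ee_rot: [3.141, 0.0, 1.313]
wrist_force: [-0.6, 0.3, -0.2]
width: 0.0941
time: 1.32
tool_pos: [0.5113, -0.1193, 0.2365]
ee_rot: [-3.14, -0.001, 1.703]
wrist_force: [-0.0, 0.8, 0.1]
width: 0.0936
1.3167 [ 0.51128905 -0.11927426  0.23653291] [-1.79917313e+02 -3.35977509e-02  9.75838298e+01] [-3.37116881e-01  3.09988590e-02  1.41207361e+00 -1.31062969e-04
  1.70007249e+00 -4.69496900e-01]
```

```bash

python3 -m inch '[{"linear":[0.07,0.2,0],"twist":0,"gripper":1},{"linear":[0.07,0.2,0],"twist":0,"gripper":1},{"linear":[0.07,0.2,0],"twist":0,"gripper":1}]'
python3 - <<'E'
from h import *
snap('wrist','wrist1')
E
```

```text
time: 1.57
tool_pos: [0.517, -0.1022, 0.2372]
ee_rot: [-3.141, 0.001, 1.698]
wrist_force: [0.7, 0.1, 0.7]
width: 0.094
```

View pics/wrist1.png

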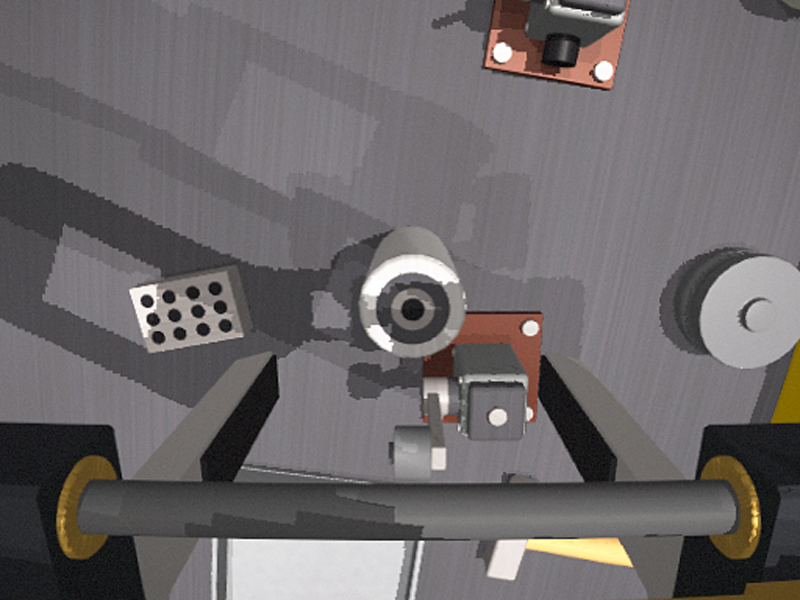

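The wrist view shows the drum's top at (413,309), with the roller and its arm at (415,450) and the switch top at (497,415).

```bash

python3 - <<'E'
from h import *
s=load('wrist1')
print(onz(s,413*.64,307*.64,.13), onz(s,412*.64,450*.64,.14),s['obs']['tool_pos'])
E
```

```text
[ 0.52036154 -0.09944468  0.13      ] [ 0.52970881 -0.17486871  0.14      ] [ 0.51697517 -0.10222403  0.23722548]
```

```bash

python3 -m inch '[{"linear":[0.02,0.02,-0.3],"twist":0,"gripper":1},{"linear":[0.02,0.02,-0.6],"twist":0,"gripper":1},{"linear":[0.02,0.02,-0.9],"twist":0,"gripper":1},{"linear":[0.02,0.02,-0.9],"twist":0,"gripper":1}]'
python3 -m inch '[{"linear":[0,0,-0.2],"twist":0,"gripper":1},{"linear":[0,0,-0.4],"twist":0,"gripper":1},{"linear":[0,0,-0.49],"twist":0,"gripper":1},{"linear":[0,0,-0.49],"twist":0,"gripper":1}]'
python3 -m inch '[{"linear":[0,0,0],"twist":0,"gripper":0.5},{"linear":[0,0,0],"twist":0,"gripper":0.5},{"linear":[0,0,0],"twist":0,"gripper":0.5},{"linear":[0,0,0],"twist":0,"gripper":0.5},{"linear":[0,0,0],"twist":0,"gripper":0.5},{"linear":[0,0,0],"twist":0,"gripper":0.5}]'
```

```text
time: 1.95
tool_pos: [0.5149, -0.0997, 0.1404]
ee_rot: [-3.129, -0.005, 1.696]
wrist_force: [-1.0, 0.2, -1.5]
width: 0.094
time: 2.28
tool_pos: [0.5183, -0.0999, 0.0971]
ee_rot: [-3.138, -0.001, 1.698]
wrist_force: [0.0, -0.5, -0.1]
width: 0.0939
time: 2.78
tool_pos: [0.5198, -0.0993, 0.0989]
ee_rot: [3.141, 0.0, 1.699]
wrist_force: [-2.2, -0.5, 2.2]
width: 0.0576
```

```bash

python3 -m inch '[{"linear":[0,0,0],"twist":0,"gripper":0},{"linear":[0,0,0],"twist":0,"gripper":0},{"linear":[0,0,0],"twist":0,"gripper":0},{"linear":[0,0,0],"twist":0,"gripper":0},{"linear":[0,0,0],"twist":0,"gripper":0},{"linear":[0,0,0],"twist":0,"gripper":0}]'
python3 -m inch '[{"linear":[0,0,0.05],"twist":0,"gripper":0},{"linear":[0,0,0.2],"twist":0,"gripper":0},{"linear":[0,0,0.4],"twist":0,"gripper":0},{"linear":[0,0,0.4],"twist":0,"gripper":0}]'
```

```text
time: 3.28
tool_pos: [0.5196, -0.0993, 0.0988]
ee_rot: [3.141, 0.0, 1.699]
wrist_force: [-1.6, -0.8, 4.6]
width: 0.0556
time: 3.62
tool_pos: [0.5214, -0.0995, 0.1409]
ee_rot: [3.136, 0.002, 1.699]
wrist_force: [0.5, -0.6, -2.6]
width: 0.0556
```

```bash

python3 -m inch '[{"linear":[0,0,0.25],"twist":0,"gripper":0},{"linear":[0,0,0.5],"twist":0,"gripper":0},{"linear":[0,0,0.75],"twist":0,"gripper":0},{"linear":[0,0,1],"twist":0,"gripper":0}]'
python3 -m inch '[{"linear":[0,0,0.2],"twist":0,"gripper":0},{"linear":[0,0,0.35],"twist":0,"gripper":0},{"linear":[-0.05,-0.25,0.35],"twist":0,"gripper":0},{"linear":[-0.1,-0.5,0.35],"twist":0,"gripper":0},{"linear":[-0.15,-0.75,0.35],"twist":0,"gripper":0},{"linear":[-0.2,-1,0.35],"twist":0,"gripper":0}]'
python3 -m inch '[{"linear":[-0.05,-0.25,0],"twist":0,"gripper":0},{"linear":[-0.1,-0.5,0],"twist":0,"gripper":0},{"linear":[-0.15,-0.75,0],"twist":0,"gripper":0},{"linear":[-0.2,-1,0],"twist":0,"gripper":0}]'
python3 -m inch '[{"linear":[-0.05,-0.25,0],"twist":0,"gripper":0},{"linear":[-0.08,-0.5,0],"twist":0,"gripper":0},{"linear":[-0.08,-0.62,0],"twist":0,"gripper":0},{"linear":[-0.08,-0.62,0],"twist":0,"gripper":0},{"linear":[-0.08,-0.62,0],"twist":0,"gripper":0}]'
python3 - <<'E'
from h import *
snap('scene','scene2');snap('top','top2');print(robot.get_obs()['tool_pos'])
E
```

```text
time: 3.95
tool_pos: [0.5192, -0.0989, 0.2371]
ee_rot: [-3.139, -0.002, 1.699]
wrist_force: [0.4, 1.0, -4.1]
width: 0.0556
time: 4.45
tool_pos: [0.4993, -0.1999, 0.2712]
ee_rot: [-3.14, -0.002, 1.7]
wrist_force: [0.6, -0.0, -3.8]
width: 0.0555
time: 4.78
tool_pos: [0.4792, -0.3002, 0.2709]
ee_rot: [-3.14, -0.002, 1.699]
wrist_force: [0.2, 0.0, -3.3]
width: 0.0557
time: 5.2
tool_pos: [0.4716, -0.3609, 0.2715]
ee_rot: [-3.14, -0.003, 1.699]
wrist_force: [0.1, 0.2, -3.9]
width: 0.0557
[ 0.47204173 -0.35994006  0.27270963]
```

View pics/scene2.png

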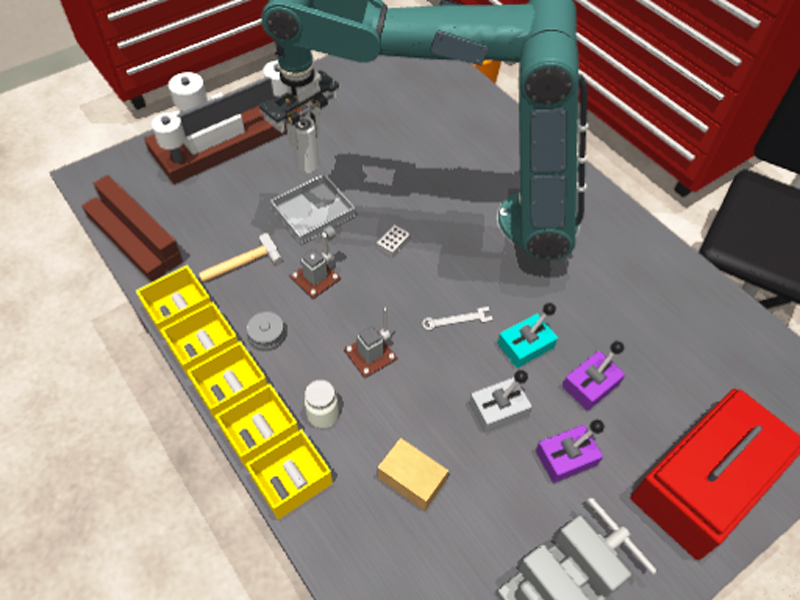

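The scene shows the drum held at (305,145) above the tray, and nothing else has moved. Next I lower it.

```bash

python3 -m inch '[{"linear":[0,0,-0.25],"twist":0,"gripper":0},{"linear":[0,0,-0.5],"twist":0,"gripper":0},{"linear":[0,0,-0.75],"twist":0,"gripper":0},{"linear":[0,0,-1],"twist":0,"gripper":0},{"linear":[0,0,-1],"twist":0,"gripper":0}]'
python3 -m inch '[{"linear":[0,0,-0.2],"twist":0,"gripper":0},{"linear":[0,0,-0.4],"twist":0,"gripper":0},{"linear":[0,0,-0.55],"twist":0,"gripper":0},{"linear":[0,0,-0.62],"twist":0,"gripper":0},{"linear":[0,0,-0.62],"twist":0,"gripper":0},{"linear":[0,0,-0.62],"twist":0,"gripper":0}]'
```

```text
time: 5.72
tool_pos: [0.4696, -0.3573, 0.1668]
ee_rot: [-3.134, -0.01, 1.701]
wrist_force: [-1.2, 1.0, -5.4]
width: 0.0556
time: 6.22
tool_pos: [0.4723, -0.3611, 0.1127]
ee_rot: [3.141, 0.001, 1.7]
wrist_force: [-0.2, 0.1, -3.7]
width: 0.0557
```

```bash

python3 -m inch '[{"linear":[0,0,-0.03],"twist":0,"gripper":0},{"linear":[0,0,-0.06],"twist":0,"gripper":0},{"linear":[0,0,-0.06],"twist":0,"gripper":0},{"linear":[0,0,-0.06],"twist":0,"gripper":0}]'
python3 -m inch '[{"linear":[0,0,-0.01],"twist":0,"gripper":0},{"linear":[0,0,-0.02],"twist":0,"gripper":0},{"linear":[0,0,-0.02],"twist":0,"gripper":0},{"linear":[0,0,-0.02],"twist":0,"gripper":0}]'
```

```text
time: 6.55
tool_pos: [0.4717, -0.3613, 0.1057]
ee_rot: [3.141, 0.0, 1.699]
wrist_force: [0.1, 0.4, -4.7]
width: 0.056
time: 6.88
tool_pos: [0.4718, -0.3615, 0.1039]
ee_rot: [3.141, 0.001, 1.699]
wrist_force: [-0.4, 0.2, -1.8]
width: 0.0559
```

Contact is starting. I'll go 1 mm further and release.

```bash

python3 -m inch '[{"linear":[0,0,-0.01],"twist":0,"gripper":0},{"linear":[0,0,-0.01],"twist":0,"gripper":0},{"linear":[0,0,-0.01],"twist":0,"gripper":0}]'
python3 -m inch '[{"linear":[0,0,0],"twist":0,"gripper":0.65},{"linear":[0,0,0],"twist":0,"gripper":0.7},{"linear":[0,0,0],"twist":0,"gripper":0.8},{"linear":[0,0,0],"twist":0,"gripper":1},{"linear":[0,0,0],"twist":0,"gripper":1},{"linear":[0,0,0],"twist":0,"gripper":1},{"linear":[0,0,0],"twist":0,"gripper":1},{"linear":[0,0,0],"twist":0,"gripper":1}]'
python3 -m inch '[{"linear":[0,0,0.1],"twist":0,"gripper":1},{"linear":[0,0,0.3],"twist":0,"gripper":1},{"linear":[0,0,0.6],"twist":0,"gripper":1},{"linear":[0,0,1],"twist":0,"gripper":1},{"linear":[0,0,1],"twist":0,"gripper":1}]'

```

```text
time: 7.13
tool_pos: [0.4718, -0.3616, 0.1038]
ee_rot: [3.141, 0.001, 1.699]
wrist_force: [-3.5, 1.9, 6.1]
width: 0.0558
time: 7.8
tool_pos: [0.4717, -0.3612, 0.1023]
ee_rot: [3.141, -0.0, 1.699]
wrist_force: [-0.9, -0.2, -0.3]
width: 0.0935
time: 8.22
tool_pos: [0.4744, -0.3637, 0.2128]
ee_rot: [3.131, 0.013, 1.699]
wrist_force: [-0.6, -0.4, 1.3]
width: 0.0941
```

```bash

python3 -m inch '[{"linear":[0.15,0.25,0],"twist":0,"gripper":0},{"linear":[0.3,0.5,0],"twist":0,"gripper":0},{"linear":[0.45,0.75,0],"twist":0,"gripper":0},{"linear":[0.62,1,0],"twist":0,"gripper":0},{"linear":[0.62,1,0],"twist":0,"gripper":0}]'
python3 -m inch '[{"linear":[0,0.2,0],"twist":0,"gripper":0},{"linear":[0,0.37,0],"twist":0,"gripper":0},{"linear":[0,0.37,0],"twist":0,"gripper":0},{"linear":[0,0.37,0],"twist":0,"gripper":0},{"linear":[0,0.37,0],"twist":0,"gripper":0},{"linear":[0,0.37,0],"twist":0,"gripper":0}]'
python3 - <<'E'
from h import *
snap('scene','scene3');snap('top','top3');snap('wrist','wrist3');print(robot.get_obs()['tool_pos'])
E
```

```text
time: 8.63
tool_pos: [0.5362, -0.257, 0.2034]
ee_rot: [3.138, -0.001, 1.705]
wrist_force: [-0.7, 0.1, -0.0]
width: 0.0642
time: 9.13
tool_pos: [0.5335, -0.2254, 0.2026]
ee_rot: [3.141, 0.001, 1.698]
wrist_force: [-0.4, 0.4, 0.5]
width: 0.0243
[ 0.53345645 -0.22514139  0.20225874]
```

View pics/wrist3.png

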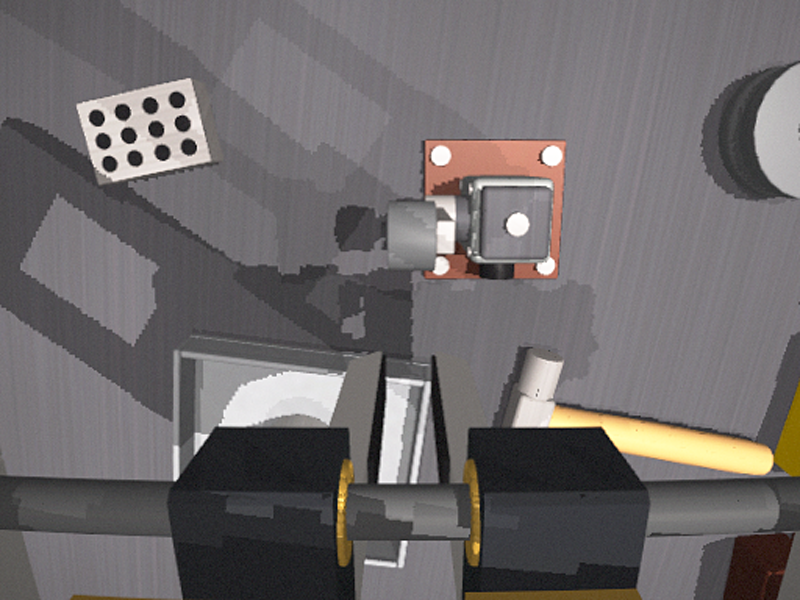

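View pics/scene3.png

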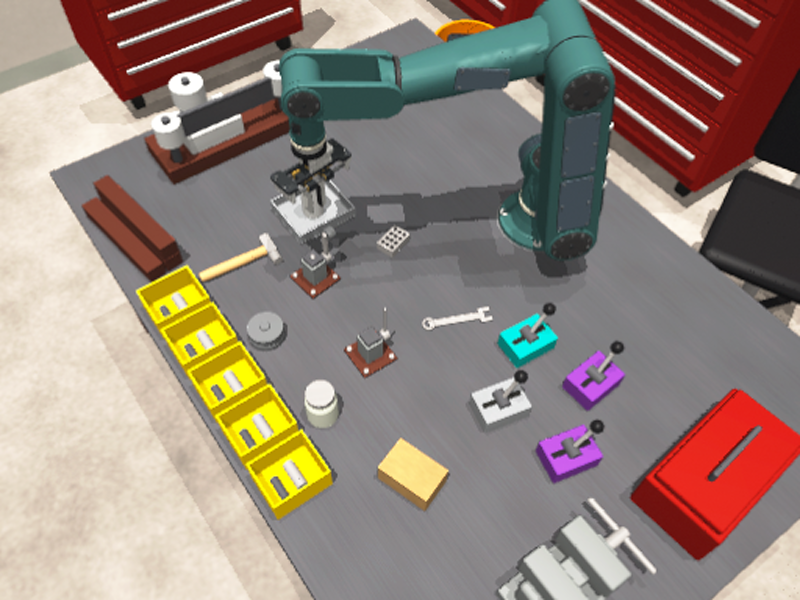

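```bash

python3 - <<'E'
from h import *
s=load('wrist3');P=cloud(s)
m=(P[...,2]>.115)&(P[...,2]<.16)&(P[...,0]>.5)&(P[...,0]<.56)&(P[...,1]<-.14)&(P[...,1]>-.21)
q=P[m];print(len(q),q.min(0),q.max(0),q.mean(0))
for u in (388,412,437): print(onz(s,u*.64,235*.64,.14))
for v in (200,271): print(onz(s,412*.64,v*.64,.13))
s=load('top3');P=cloud(s);z=P[...,2]
m=(z>.125)&(z<.145)&(P[...,0]<.52)&(P[...,1]<-.3)&(P[...,1]>-.42)&(P[...,0]>.4)
print('drum',m.sum(),P[m].mean(0),P[m].min(0),P[m].max(0))
E
```

```text
1748 [ 0.51713823 -0.19629296  0.1185079 ] [ 0.54917365 -0.16586054  0.14711631] [ 0.53200616 -0.17983541  0.14076043]
[ 0.52077227 -0.181564    0.14      ]
[ 0.53052898 -0.18030236  0.14      ]
[ 0.54069253 -0.17897954  0.14      ]
[ 0.52884008 -0.1668884   0.13      ]
[ 0.53281775 -0.19715844  0.13      ]
drum 254 [ 0.47107456 -0.36631166  0.13558091] [ 0.44427338 -0.39026823  0.12659546] [ 0.49819739 -0.34263697  0.14194612]
```

View pics/top3.png

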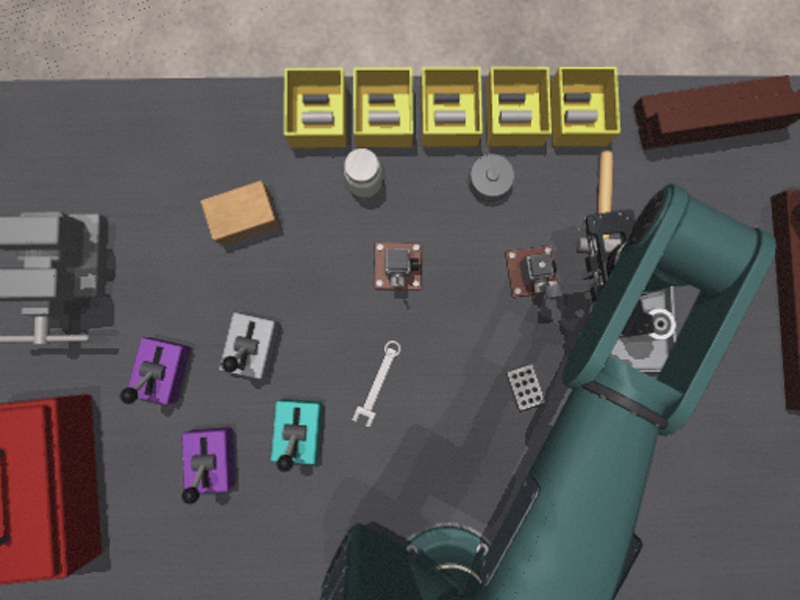

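The top view shows the drum standing in the tray near (660,323), at about (0.471,-0.364). The roller centre is at (0.531,-0.181). I'll descend beside it.

```bash

python3 -m inch '[{"linear":[-0.01,0,-0.2],"twist":0,"gripper":0},{"linear":[-0.01,0,-0.4],"twist":0,"gripper":0},{"linear":[-0.01,0,-0.6],"twist":0,"gripper":0},{"linear":[-0.01,0,-0.72],"twist":0,"gripper":0},{"linear":[-0.01,0,-0.72],"twist":0,"gripper":0},{"linear":[-0.01,0,-0.72],"twist":0,"gripper":0},{"linear":[-0.01,0,-0.72],"twist":0,"gripper":0}]'
python3 -m inch '[{"linear":[-0.01,0.08,0],"twist":0,"gripper":0},{"linear":[-0.02,0.16,0],"twist":0,"gripper":0},{"linear":[-0.02,0.16,0],"twist":0,"gripper":0},{"linear":[-0.02,0.16,0],"twist":0,"gripper":0}]'

```

```text
time: 9.87
tool_pos: [0.5333, -0.2248, 0.1317]
ee_rot: [3.14, 0.001, 1.699]
wrist_force: [-0.1, 0.5, -0.3]
width: 0.0004
time: 10.2
tool_pos: [0.5309, -0.2076, 0.1312]
ee_rot: [3.14, 0.001, 1.7]
wrist_force: [-0.3, -0.1, 0.3]
width: 0.0006
```

```bash

python3 -m inch '[{"linear":[-0.004,0.03,0],"twist":0,"gripper":0},{"linear":[-0.008,0.06,0],"twist":0,"gripper":0},{"linear":[-0.008,0.06,0],"twist":0,"gripper":0},{"linear":[-0.008,0.06,0],"twist":0,"gripper":0}]'
python3 -m inch '[{"linear":[-0.01,0.07,0],"twist":0,"gripper":0},{"linear":[-0.02,0.14,0],"twist":0,"gripper":0},{"linear":[-0.026,0.2,0],"twist":0,"gripper":0},{"linear":[-0.026,0.2,0],"twist":0,"gripper":0},{"linear":[-0.026,0.2,0],"twist":0,"gripper":0}]'
python3 - <<'E'
from h import *
snap('scene','scene4');snap('wrist','wrist4');s=snap('top','top4')
im=cv2.cvtColor(load('scene4')['image'],cv2.COLOR_RGB2BGR)
cv2.imwrite('pics/sc4z.png',cv2.resize(im[100:200,160:270],(660,600),interpolation=cv2.INTER_CUBIC))
E
```

```text
time: 10.53
tool_pos: [0.5301, -0.2028, 0.131]
ee_rot: [3.141, 0.002, 1.699]
wrist_force: [0.2, -2.0, 0.9]
width: 0.0004
time: 10.95
tool_pos: [0.5272, -0.1818, 0.1302]
ee_rot: [-3.142, 0.0, 1.7]
wrist_force: [0.6, -2.1, 0.6]
width: 0.0007
```

View pics/sc4z.png

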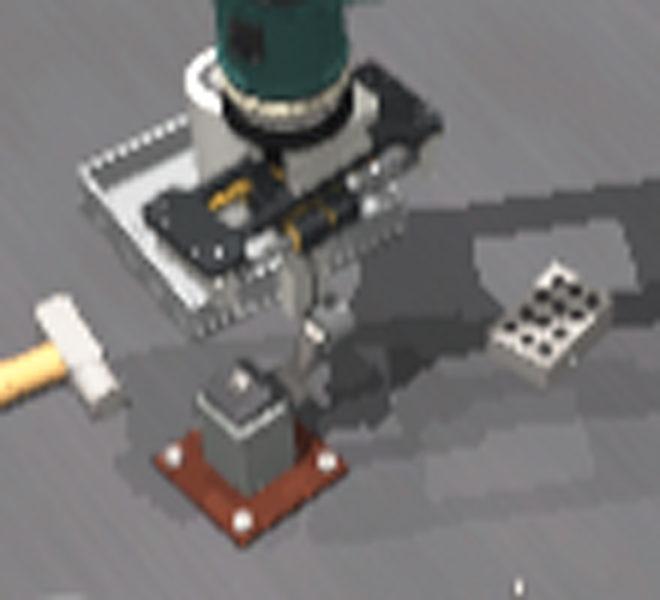

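View pics/wrist4.png

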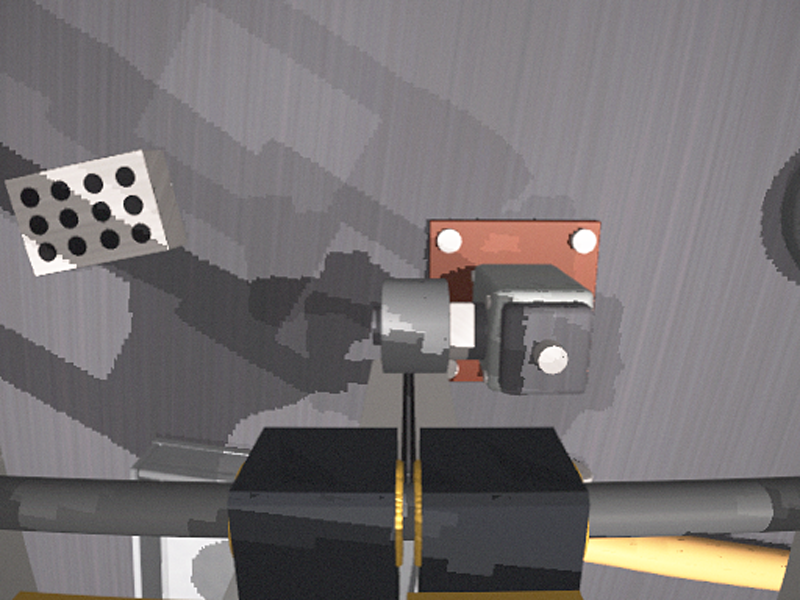

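The wrist view shows the roller at (415,325) pushed cleanly by the closed fingertips, and the pin at (552,358). I'll continue.

```bash

python3 -m inch '[{"linear":[-0.016,0.07,0],"twist":0,"gripper":0},{"linear":[-0.03,0.14,0],"twist":0,"gripper":0},{"linear":[-0.046,0.2,0],"twist":0,"gripper":0},{"linear":[-0.046,0.2,0],"twist":0,"gripper":0},{"linear":[-0.046,0.2,0],"twist":0,"gripper":0}]'
cat > rol.py <<'E'
from h import *
import sys
tag=sys.argv[1]
s=snap('wrist',tag);P=cloud(s)
xs=np.array([np.cos(.129),np.sin(.129),0]);ys=np.array([-xs[1],xs[0],0]);o=np.array([.531,-.181,0])
Q=P-o;a=Q@xs;b=Q@ys
# roller and pin
m=(np.abs(a)<.009)&(b>.0)&(b<.085)&(P[...,2]>.09)&(P[...,2]<.16)
q=np.stack([b[m],P[...,2][m]],1);print('roller pts',len(q),q.min(0),q.max(0),np.sin(.65)*.075)
top=q[q[:,1]>np.percentile(q[:,1],90)].mean(0);print('top pt (y,z)',top,'lean est',np.arcsin(top[0]/.075),np.arccos(np.clip((np.percentile(q[:,1],98)-.015-.055)/.075,-1,1)))
t=s['obs']['tool_pos']-o;print('tcp s',t@xs,t@ys,'lean if contact',np.arcsin((t@ys+.023)/.075))
m=(a>.03)&(a<.065)&(abs(b)<.02)&(P[...,2]>.07);print('switch top zmax',np.nanpercentile(P[...,2][m],[50,95,99,100]))
E
python3 rol.py wrist5
```

```text
time: 11.52
tool_pos: [0.5219, -0.1628, 0.1294]
ee_rot: [-3.14, 0.002, 1.699]
wrist_force: [1.4, -6.0, -2.2]
width: 0.0002
roller pts 3466 [0.01068986 0.11600976] [0.05867677 0.15996199] 0.045388980430202966
top pt (y,z) [0.02833852 0.15570551] lean est 0.3874696628282326 0.0
tcp s -0.006640491834494488 0.019182054440579206 lean if contact 0.5973186015405805
switch top zmax [0.08495944 0.09769616 0.09856441 0.09970622]
```

View pics/wrist5.png

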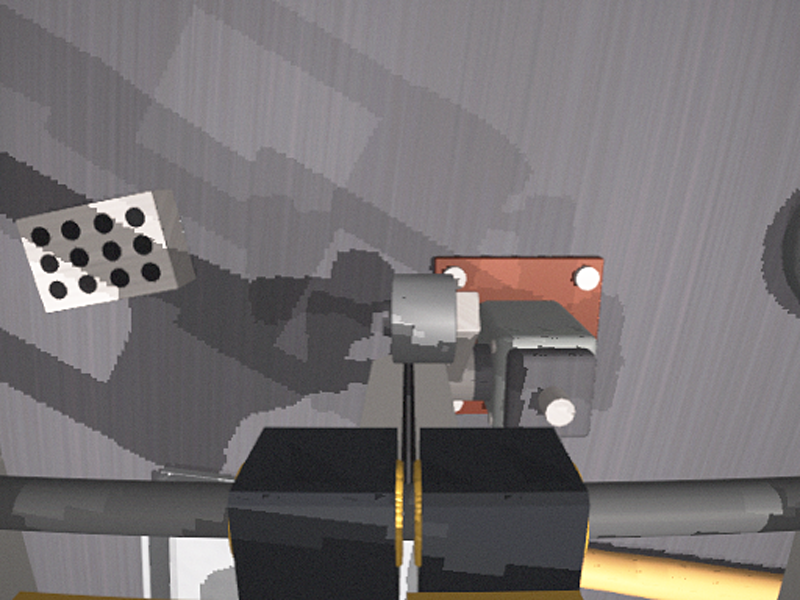

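The pin is about 13 mm proud and the lean is about 0.60–0.62. I'll push 8 mm more and hold.

```bash

python3 -m inch '[{"linear":[-0.004,0.03,0],"twist":0,"gripper":0},{"linear":[-0.008,0.06,0],"twist":0,"gripper":0},{"linear":[-0.01,0.08,0],"twist":0,"gripper":0},{"linear":[-0.01,0.08,0],"twist":0,"gripper":0},{"linear":[-0.01,0.08,0],"twist":0,"gripper":0}]'
python3 rol.py wrist6
```

```text
time: 11.98
tool_pos: [0.5208, -0.1567, 0.1283]
ee_rot: [-3.138, 0.005, 1.698]
wrist_force: [3.2, -10.7, -7.2]
width: 0.0005
roller pts 3453 [0.01699865 0.1106298 ] [0.06442606 0.15999554] 0.045388980430202966
top pt (y,z) [0.03461374 0.15574399] lean est 0.4797038635685344 0.0
tcp s -0.007031118193553684 0.025427489464780968 lean if contact 0.7019394652486243
switch top zmax [0.08493467 0.09895061 0.09991576 0.1013372 ]
```

View pics/wrist6.png

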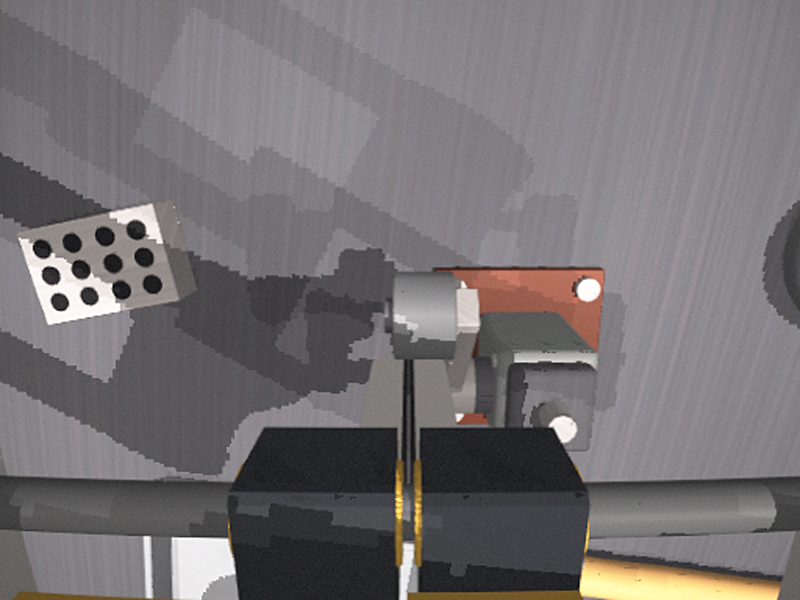

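```bash

python3 -m inch '[{"linear":[-0.002,0.015,0],"twist":0,"gripper":0},{"linear":[-0.002,0.015,0],"twist":0,"gripper":0},{"linear":[-0.002,0.015,0],"twist":0,"gripper":0},{"linear":[-0.002,0.015,0],"twist":0,"gripper":0},{"linear":[-0.002,0.015,0],"twist":0,"gripper":0},{"linear":[-0.002,0.015,0],"twist":0,"gripper":0},{"linear":[-0.002,0.015,0],"twist":0,"gripper":0},{"linear":[-0.002,0.015,0],"twist":0,"gripper":0},{"linear":[-0.002,0.015,0],"twist":0,"gripper":0},{"linear":[-0.002,0.015,0],"twist":0,"gripper":0}]'
python3 rol.py wrist7
python3 -m inch '[{"linear":[0,0,0],"twist":0,"gripper":0},{"linear":[0,0,0],"twist":0,"gripper":0},{"linear":[0,0,0],"twist":0,"gripper":0},{"linear":[0,0,0],"twist":0,"gripper":0},{"linear":[0,0,0],"twist":0,"gripper":0},{"linear":[0,0,0],"twist":0,"gripper":0},{"linear":[0,0,0],"twist":0,"gripper":0}]'
python3 rol.py wrist7b
```

```text
time: 12.87
tool_pos: [0.5206, -0.1558, 0.1281]
ee_rot: [-3.138, 0.006, 1.698]
wrist_force: [2.5, -11.2, -8.9]
width: 0.0005
roller pts 3479 [0.01874197 0.10805209] [0.06537645 0.15999945] 0.045388980430202966
top pt (y,z) [0.03555077 0.15545003] lean est 0.4938397053751301 0.0
tcp s -0.007074281133525936 0.026360147975901707 lean if contact 0.7183393887777437
switch top zmax [0.08490128 0.09927902 0.10031266 0.10130979]
time: 13.5
tool_pos: [0.5206, -0.1558, 0.1281]
ee_rot: [-3.138, 0.006, 1.698]
wrist_force: [2.4, -11.1, -9.3]
width: 0.0006
roller pts 3472 [0.01835958 0.10835468] [0.06544633 0.15999738] 0.045388980430202966
top pt (y,z) [0.03553721 0.15546405] lean est 0.4936342866976325 0.0
tcp s -0.0070889928892048345 0.026345354828753317 lean if contact 0.7180774423433662
switch top zmax [0.08492805 0.0992188  0.10022992 0.10109635]
```

```bash

python3 - <<'E'
from h import *
from scipy.optimize import least_squares
xs=np.array([np.cos(.129),np.sin(.129),0]);ys=np.array([-xs[1],xs[0],0]);o=np.array([.531,-.181,0])
for t in('wrist3','wrist5','wrist7b'):
    s=load(t);P=cloud(s);Q=P-o;a=Q@xs;b=Q@ys
    lo={'wrist3':-.02,'wrist5':.036,'wrist7b':.043}[t]
    m=(np.abs(a)<.007)&(b>lo)&(b<.085)&(P[...,2]>.105)&(P[...,2]<.15)
    y,z=b[m],P[...,2][m]
    r=least_squares(lambda p:np.hypot(y-p[0],z-p[1])-.015,[lo+.01,.115],loss='soft_l1',f_scale=.001)
    print(t,len(y),r.x,np.arctan2(r.x[0],r.x[1]-.055),np.hypot(r.x[0],r.x[1]-.055))
E
```

```text
wrist3 983 [-0.00045623  0.12999863] -0.006083163973283283 0.07500002003474232
wrist5 1477 [0.0432103  0.11593266] 0.6168395181365087 0.07469885450516232
wrist7b 1416 [0.05011314 0.11031897] 0.7360620599900208 0.07464258081644985
```

The circle fit puts the lean at 0.736 rad (42°), held for over a second. Now I ease it back.

```bash

python3 -m inch '[{"linear":[0.01,-0.07,0],"twist":0,"gripper":0},{"linear":[0.02,-0.15,0],"twist":0,"gripper":0},{"linear":[0.03,-0.23,0],"twist":0,"gripper":0},{"linear":[0.04,-0.31,0],"twist":0,"gripper":0},{"linear":[0.05,-0.39,0],"twist":0,"gripper":0},{"linear":[0.06,-0.47,0],"twist":0,"gripper":0},{"linear":[0.08,-0.6,0],"twist":0,"gripper":0},{"linear":[0.09,-0.7,0],"twist":0,"gripper":0},{"linear":[0.09,-0.7,0],"twist":0,"gripper":0}]'
python3 -m inch '[{"linear":[0,0,0.3],"twist":0,"gripper":0},{"linear":[0,0,0.6],"twist":0,"gripper":0},{"linear":[0,0,0.9],"twist":0,"gripper":0},{"linear":[0,0,1],"twist":0,"gripper":0},{"linear":[0,0,1],"twist":0,"gripper":0},{"linear":[0,0,1],"twist":0,"gripper":0}]'
python3 - <<'E'
from h import *
snap('top','top8')
snap('wrist','wrist8')
print(robot.get_obs()['tool_pos'])
E
```

```text
time: 14.3
tool_pos: [0.5302, -0.2242, 0.1295]
ee_rot: [-3.14, -0.001, 1.697]
wrist_force: [-0.8, -0.3, 0.0]
width: 0.0004
time: 14.8
tool_pos: [0.5303, -0.2224, 0.2296]
ee_rot: [-3.141, -0.001, 1.699]
wrist_force: [0.1, -1.0, -0.1]
width: 0.0004
[ 0.52949464 -0.22207729  0.22749349]
```

View pics/wrist8.png

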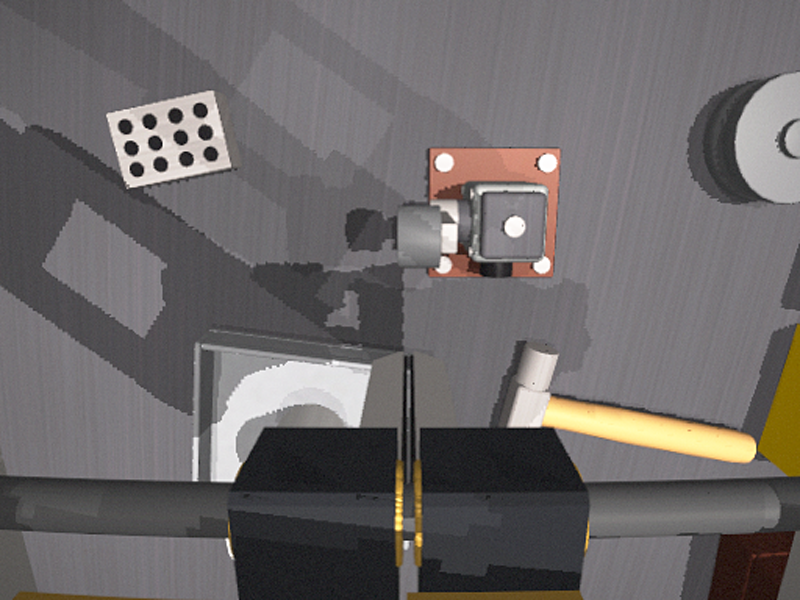

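View pics/top8.png

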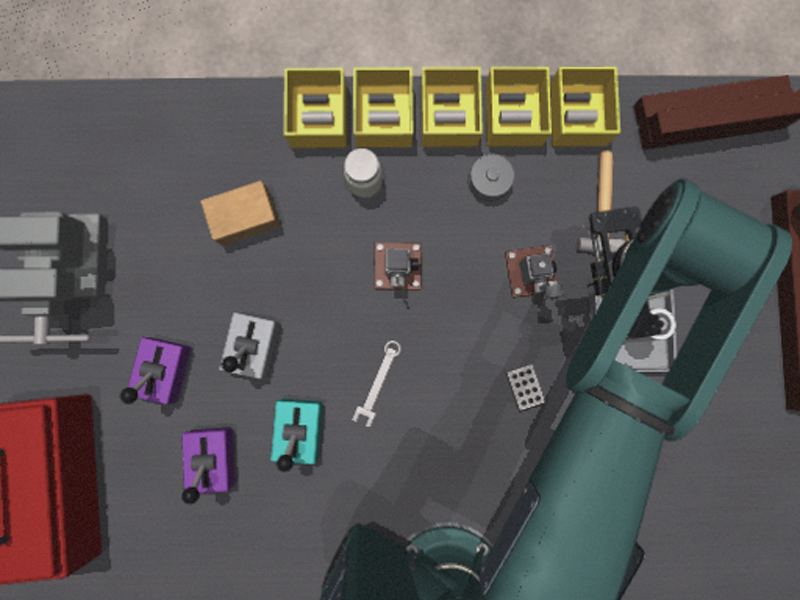

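The wrist view shows the roller upright again at (418,235) and the pin down. The top view shows the rest unmoved. Next I move to the re-arm lever.

```bash

python3 -m inch '[{"linear":[-0.1,0.3,0.05],"twist":-0.05,"gripper":0},{"linear":[-0.2,0.65,0.1],"twist":-0.1,"gripper":0},{"linear":[-0.28,1,0.1],"twist":-0.1,"gripper":0}]' | sed -n 2p
python3 -m inch '[{"linear":[-0.1,0.35,0],"twist":-0.05,"gripper":0},{"linear":[-0.2,0.7,0],"twist":-0.1,"gripper":0},{"linear":[-0.28,1,0],"twist":-0.1,"gripper":0}]' | sed -n 2p
python3 -m inch '[{"linear":[-0.1,0.35,0],"twist":-0.05,"gripper":0},{"linear":[-0.2,0.7,0],"twist":-0.1,"gripper":0},{"linear":[-0.28,1,0],"twist":-0.1,"gripper":0}]' | sed -n 2p
python3 -m inch '[{"linear":[-0.1,0.35,0],"twist":-0.02,"gripper":0},{"linear":[-0.2,0.7,0],"twist":-0.042,"gripper":0},{"linear":[-0.28,1,0],"twist":-0.042,"gripper":0}]' | sed -n 2p
python3 -m inch '[{"linear":[-0.1,0.35,0],"twist":0,"gripper":0},{"linear":[-0.2,0.7,0],"twist":0,"gripper":0},{"linear":[-0.28,1,0],"twist":0,"gripper":0}]' | sed -n 2p
python3 -m inch '[{"linear":[-0.1,0.35,0],"twist":0,"gripper":0},{"linear":[-0.2,0.7,0],"twist":0,"gripper":0},{"linear":[-0.28,1,0],"twist":0,"gripper":0},{"linear":[-0.28,1,0],"twist":0,"gripper":0},{"linear":[-0.28,1,0],"twist":0,"gripper":0}]'
python3 - <<'E'
from h import *
snap('wrist','wrist9')
print(robot.get_obs()['tool_pos'])
E
```

```text
tool_pos: [0.5012, -0.1219, 0.2382]
tool_pos: [0.4725, -0.0206, 0.2377]
tool_pos: [0.4444, 0.0792, 0.2378]
tool_pos: [0.4164, 0.179, 0.2379]
tool_pos: [0.3884, 0.2788, 0.2378]
time: 16.57
tool_pos: [0.361, 0.3776, 0.2375]
ee_rot: [-3.139, 0.005, 1.344]
wrist_force: [-0.2, -0.3, -0.7]
width: 0.0005
[0.36166499 0.37675493 0.23809908]
```

View pics/wrist9.png

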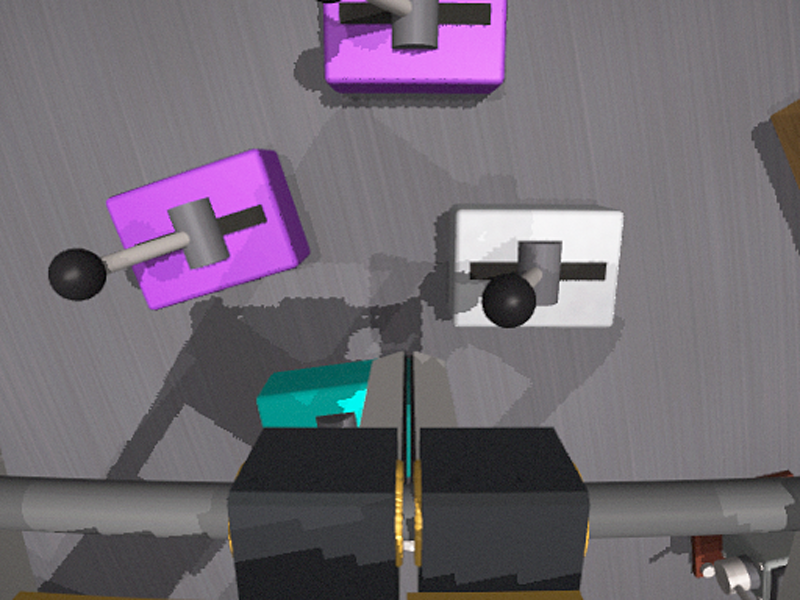

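```bash

cat > kn.py <<'E'
from h import *
import sys
from scipy.optimize import least_squares
s=load(sys.argv[1]);P=cloud(s)
c=np.array([.4445,.3623,.05]);th=-.229
if len(sys.argv)>2: c[:2]=eval(sys.argv[2])
bx=np.array([np.cos(th),np.sin(th),0]);by=np.array([-bx[1],bx[0],0])
Q=P-c;a=Q@bx;b=Q@by;z=P[...,2]
m=(abs(a)<.07)&(abs(b)<.05)&(z>.115)&(z<.155)&(s['image'].sum(2)<200)
k=P[m];r=least_squares(lambda p:np.linalg.norm(k-p,axis=1)-.014,k.mean(0)-[0,0,.01],loss='soft_l1',f_scale=.001)
d=r.x-c;print('knob',len(k),r.x,'box frame',d@bx,d@by,d[2],'joint',np.arctan2(d@bx,d[2])+.5,'r',np.hypot(d@bx,d[2]))
t=s['obs']['tool_pos']-c;print('tcp box',t@bx,t@by)
m=(abs(a)<.075)&(abs(b)<.06)&(z>.046)&(z<.054)&(s['image'].min(2)>90)
u,v=np.nonzero(m)[::-1];W=P[m][:,:2]*1000
print('box',cv2.minAreaRect(W.astype(np.float32)))
E
python3 kn.py wrist9
```

```text
knob 898 [0.41290372 0.37138078 0.12835884] box frame -0.03283279660050153 0.0016712391172115607 0.07835883709686613 joint 0.10321754440297076 r 0.08495940138550358
tcp box -0.08478289001421364 -0.004007507590179096
box ((445.78265380859375, 364.0277099609375), (80.20946502685547, 109.80516052246094), 77.32405090332031)
```

```bash

python3 -m inch '[{"linear":[0.01,0.05,-0.25],"twist":0,"gripper":0},{"linear":[0.01,0.05,-0.5],"twist":0,"gripper":0},{"linear":[0.01,0.05,-0.75],"twist":0,"gripper":0},{"linear":[0.01,0.05,-1],"twist":0,"gripper":0},{"linear":[0.01,0.05,-1],"twist":0,"gripper":0},{"linear":[0.01,0.05,-1],"twist":0,"gripper":0}]'
python3 -m inch '[{"linear":[0.1,-0.023,-0.03],"twist":0,"gripper":0},{"linear":[0.19,-0.045,-0.03],"twist":0,"gripper":0},{"linear":[0.19,-0.045,-0.03],"twist":0,"gripper":0},{"linear":[0.19,-0.045,-0.03],"twist":0,"gripper":0}]'
```

```text
time: 17.12
tool_pos: [0.363, 0.3801, 0.1386]
ee_rot: [-3.139, 0.004, 1.339]
wrist_force: [0.0, 0.2, 0.7]
width: 0.0007
time: 17.45
tool_pos: [0.3839, 0.3778, 0.1388]
ee_rot: [3.14, -0.002, 1.34]
wrist_force: [0.0, 0.1, -0.7]
width: 0.0006
```

```bash

python3 -m inch '[{"linear":[0.08,-0.02,-0.02],"twist":0,"gripper":0},{"linear":[0.16,-0.04,-0.03],"twist":0,"gripper":0},{"linear":[0.25,-0.06,-0.03],"twist":0,"gripper":0},{"linear":[0.34,-0.08,-0.03],"twist":0,"gripper":0},{"linear":[0.43,-0.1,-0.03],"twist":0,"gripper":0},{"linear":[0.53,-0.125,-0.03],"twist":0,"gripper":0},{"linear":[0.53,-0.125,-0.03],"twist":0,"gripper":0},{"linear":[0.53,-0.125,-0.03],"twist":0,"gripper":0}]'
python3 - <<'E'
from h import *
snap('wrist','wrist10')
E
python3 kn.py wrist10 "[.4458,.3637]"
```

```text
time: 18.12
tool_pos: [0.4365, 0.3646, 0.1338]
ee_rot: [3.141, 0.001, 1.34]
wrist_force: [-0.5, -0.2, -0.9]
width: 0.0004
knob 2374 [0.46496667 0.35918123 0.13280302] box frame 0.019692080704900486 -4.9898404044504264e-05 0.08280302397970381 joint 0.7334811557122423 r 0.08511238936060789
tcp box -0.009272041571527622 -0.0012409671279316544
box ((445.8857116699219, 364.4444274902344), (79.04519653320312, 109.71691131591797), 77.29537963867188)
```

View pics/wrist10.png

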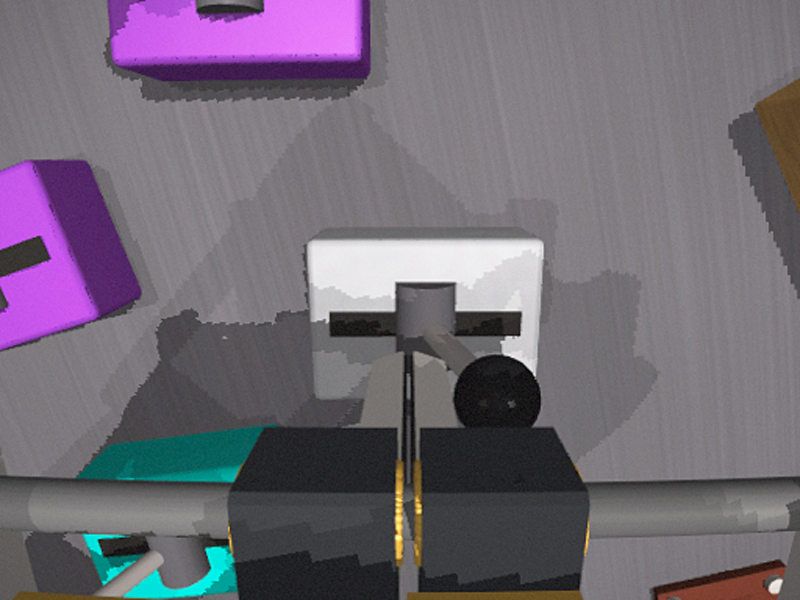

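The wrist view shows the knob at (497,397) being pushed over, joint about 0.73. About 21 mm remains.

```bash

python3 -m inch '[{"linear":[0.06,-0.015,0],"twist":0,"gripper":0},{"linear":[0.12,-0.03,0],"twist":0,"gripper":0},{"linear":[0.18,-0.04,0],"twist":0,"gripper":0},{"linear":[0.18,-0.04,0],"twist":0,"gripper":0},{"linear":[0.18,-0.04,0],"twist":0,"gripper":0}]'
python3 -m inch '[{"linear":[0.015,-0.003,0],"twist":0,"gripper":0},{"linear":[0.015,-0.003,0],"twist":0,"gripper":0},{"linear":[0.015,-0.003,0],"twist":0,"gripper":0}]'
python3 - <<'E'
from h import *
snap('wrist','wrist11')
E
python3 kn.py wrist11 "[.4458,.3637]"
```

```text
time: 18.58
tool_pos: [0.4542, 0.3611, 0.1344]
ee_rot: [3.14, -0.0, 1.341]
wrist_force: [0.4, -0.1, 0.3]
width: 0.0004
time: 18.83
tool_pos: [0.4549, 0.361, 0.1345]
ee_rot: [3.141, -0.0, 1.341]
wrist_force: [-0.6, 1.1, -1.9]
width: 0.0002
knob 2315 [0.48123276 0.35539968 0.12676461] box frame 0.03639194916329408 -4.0264177989238006e-05 0.07676461184035015 joint 0.9426908579446045 r 0.08495398516198877
tcp box 0.009526555379426467 -0.0005696142558876068
box ((445.7374267578125, 364.35498046875), (79.44873046875, 109.65729522705078), 77.37449645996094)
```

```bash

python3 -m inch '[{"linear":[0.015,-0.003,0],"twist":0,"gripper":0},{"linear":[0.03,-0.007,0],"twist":0,"gripper":0},{"linear":[0.03,-0.007,0],"twist":0,"gripper":0},{"linear":[0.03,-0.007,0],"twist":0,"gripper":0}]'
python3 -m inch '[{"linear":[0.01,-0.002,0],"twist":0,"gripper":0},{"linear":[0.015,-0.004,0],"twist":0,"gripper":0},{"linear":[0.015,-0.004,0],"twist":0,"gripper":0}]'
python3 - <<'E'
from h import *
snap('wrist','wrist12')
E
python3 kn.py wrist12 "[.4458,.3637]"
```

```text
time: 19.22
tool_pos: [0.4578, 0.3603, 0.1341]
ee_rot: [-3.141, 0.0, 1.341]
wrist_force: [-1.1, 0.4, -1.9]
width: 0.0003
time: 19.47
tool_pos: [0.4587, 0.36, 0.1341]
ee_rot: [-3.14, 0.0, 1.341]
wrist_force: [-4.2, 0.8, -0.8]
width: 0.0003
knob 2268 [0.48477289 0.35458782 0.1249143 ] box frame 0.04002395807029631 -2.7304943324867958e-05 0.07491430292350446 joint 0.9906810211016999 r 0.08493568156038676
tcp box 0.013358850464022963 -0.0006568550123678313
box ((445.635498046875, 364.564453125), (79.38089752197266, 109.60824584960938), 77.19694519042969)
```

At the stop (0.99, force rising). I'll retreat, lift and check.

```bash

python3 -m inch '[{"linear":[-0.1,0.023,0],"twist":0,"gripper":0},{"linear":[-0.3,0.07,0],"twist":0,"gripper":0},{"linear":[-0.5,0.12,0],"twist":0,"gripper":0},{"linear":[-0.7,0.16,0],"twist":0,"gripper":0},{"linear":[-0.7,0.16,0.3],"twist":0,"gripper":0},{"linear":[-0.7,0.16,0.6],"twist":0,"gripper":0},{"linear":[-0.7,0.16,1],"twist":0,"gripper":0},{"linear":[-0.7,0.16,1],"twist":0,"gripper":0},{"linear":[-0.7,0.16,1],"twist":0,"gripper":0},{"linear":[-0.7,0.16,1],"twist":0,"gripper":0}]'
python3 - <<'E'
from h import *
for n in('wrist','scene','top'): snap(n,n+'13')
s=load('top13');P=cloud(s);z=P[...,2]
m=(z>.12)&(z<.15)&(P[...,0]<.53)&(P[...,1]<-.3)&(P[...,1]>-.42)&(P[...,0]>.4)
print('drum top',P[m].mean(0),np.percentile(z[m],[5,50,95]))
m=(z>.125)&(P[...,0]>.5)&(P[...,0]<.56)&(P[...,1]>-.22)&(P[...,1]<-.13);print('roller',P[m].mean(0),z[m].max())
E
python3 kn.py wrist13 "[.4458,.3637]"
```

```text
time: 20.35
tool_pos: [0.3899, 0.3758, 0.2349]
ee_rot: [3.139, -0.001, 1.341]
wrist_force: [-1.1, 0.9, -1.2]
width: 0.0002
drum top [ 0.47104533 -0.35998433  0.1346705 ] [0.12666528 0.13525866 0.13815656]
roller [ 0.53035787 -0.17982352  0.1400958 ] 0.14781580700362829
knob 903 [0.48550998 0.35462872 0.12472681] box frame 0.04073252361276848 0.0001798503084173962 0.0747268135389528 joint 0.9990624715846255 r 0.08510719794206693
tcp box -0.05722211354178943 -0.0008838113427413201
box ((446.05621337890625, 363.77679443359375), (80.08201599121094, 109.8017578125), 77.07431030273438)
```

View pics/scene13.png

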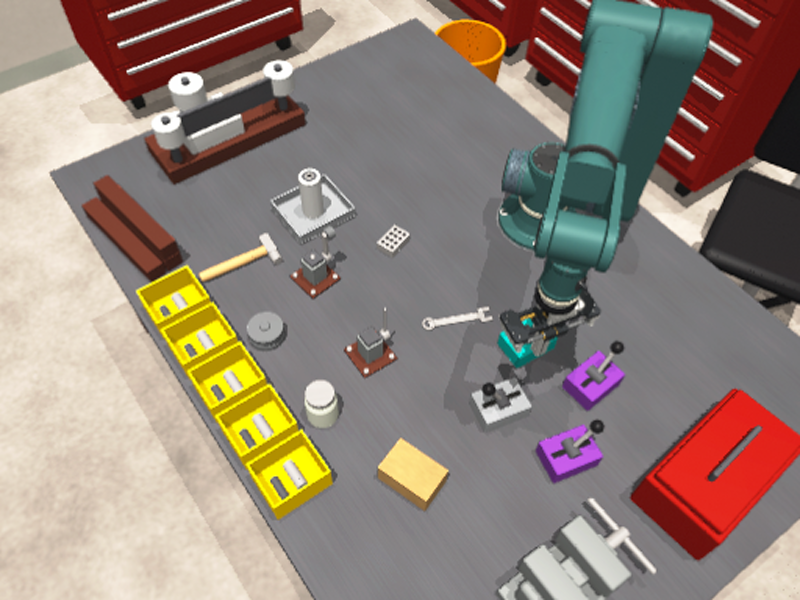

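View pics/top13.png

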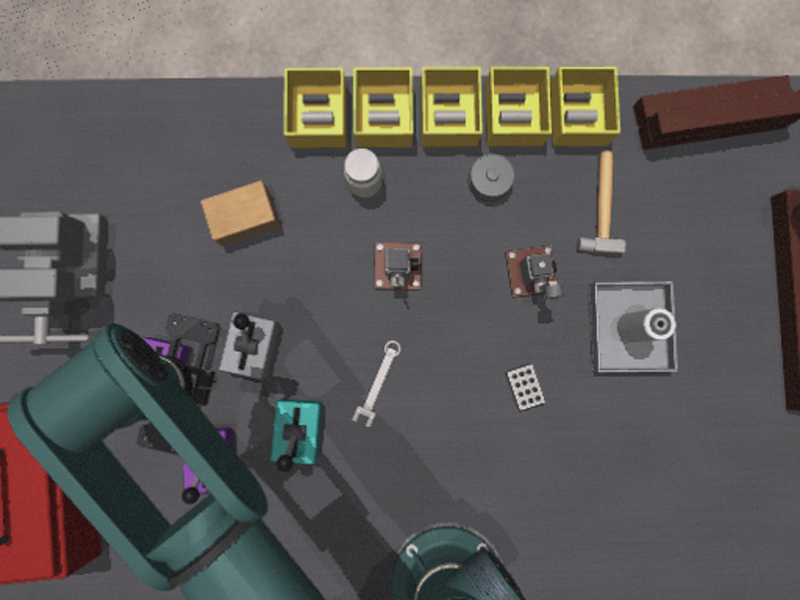

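The drum stands upright at (658,323) in the tray, the roller is upright at (552,290), and the grey box's lever is fully over at (241,322). The bystanders are unmoved and the gripper is in free air.

```bash
python3 -c "
from bench import robot
print(robot.get_obs()['wrist_force']);print(robot.close_job())"
```

```text
[-0.4643829  -0.60120694 -0.78692466]
the job is handed in; nothing more can be done
None
```

The job was done in the order asked and handed in at about 20.5 s of the 72 s allowed.

- **Drum:** it stands upright in the tray at about (0.471, -0.360), roughly 1 mm from the tray's centre.
- **Roller arm:** I pushed it to a lean of about 0.736 rad (42°), past the 0.65 click and below the 0.92 limit. I held it for over a second and eased it back, and the last pictures show it upright again.
- **Re-arm lever:** it is fully over at its stop. It measured about 1.0 after the gripper had backed off.
- **Everything else:** the plain-rod switch, the look-alike boxes and the bystanders look unmoved in the last pictures. I judged that by eye.
- **Robot:** the gripper was in free air at hand-in, with a wrist force of about 1 N.

The force while holding the roller arm was about 11 N sideways and 9 N down, against the 4 N given for the click. I took the difference for friction on the fingertip. My other estimates of the lean put it at 0.72–0.75, close to the 0.736. No final check failed.

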